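Check a dough roller both ways round in the V-rests

ROBOT

A 6-joint arm with a two-finger parallel gripper is mounted at the origin on a cart in front of the work surface, level with it; the furniture and walls round the work are solid. World frame = base frame: x ahead of the robot, y to its left, z up, the work surface at z = 0. Lengths are in m, angles in rad, forces in N, time in s.
With the tool pointing down it reaches from about 0.25 to 0.725 m from the base axis. Payload 4 kg.
Tool frame: the origin (TCP) lies between the finger pads; the fingertips stand 8 mm ahead of it and the grasp point (between the pads) lies 11 mm behind it (bot.tip_reach is the distance from the TCP to the fingertips, in m); z points along the fingers, y is the line along which they close (so a half turn about z gives the same grasp; the last joint's range is limited). The gripper opens to 85 mm and grips with 20 to 120 N. Pads are 22 mm wide; open, the fingers measure 114 mm over their backs; the gripper's body (76 mm by 85 mm) begins 54 mm behind the grasp point. The pads swing forward as they close: fully open they stand 13 mm farther back than shut.
Start: joints at [1.246, 0.241, 0.005, 1.335, 0, 1.571], TCP at [0.16, 0.474, 0.239] pointing down, gripper open.
Joint ranges: [-2.72, 2.72], [-1.05, 1.87], [-1.09, 1.28], [-1.99, 2.15], [-1.42, 1.44], [-3.14, 3.14]. Speed limits (rad/s): [2.79, 2.79, 3.14, 3.14, 3.14, 3.14].

INTERFACE

Orientations are given as a unit quaternion [x, y, z, w].
In Python, from workcell import bot gives the robot as it stands.
- The arm moves only by the tool move_arm, never from a script. Its argument "deltas" is a list of rows, each a list of 7 numbers: the opening, from 0 (shut) to 1 (fully open), then the shift along the tool's x, y, z in mm, then the turn, a rotation vector about the tool's x, y, z in degrees. In form: [[gripper, tx, ty, tz, ax, ay, az], ...]. A call has 1 to 10 rows; each row shifts and turns the commanded pose from where the row before left it, along the tool's axes as they then stand; what a row does not reach is not made up. A row lasts 1/12 s, in which the tool goes at most 41.7 mm and 7.16 degrees, less where a joint would pass 70% of its speed; a pose out of reach is approached as far as the arm can. A call is refused whole if a number of a shift passes 41.7 or a number of a turn 7.16, either way. A call with a gripper value outside its range is refused whole. The fingers move at their own pace and stop on an object; the grip force is fixed at half the most. Time passes only in rows, so rows that do not move let the fingers close. It gives the time, the measured TCP pose, the force, the opening and the grip force at its end, in the units of the state.
- bot.get_obs(): the state, without advancing time (a new reading comes with each control period).
- bot.camera(name): name is "scene" or "top" or "wrist"; returns the picture (400x640x3 uint8, blue, green, red); there is no depth.
- bot.calibration(name): a dict with "K" (3x3 intrinsics, pixels), "position" and "orientation" of the camera in the world. Camera axes: x right, y down, z forward; pixel columns grow to the right and rows downward; lengths in m; the calibration is good to about 2 mm. A picture is of the moment at which its call begins: read the wrist's pose just before it. calibration takes no time and is no camera call; for the wrist camera it gives the pose at the moment of the call.
- bot.job_done(): hands the job in; it is judged then, once.
Trained networks look in the newest picture that a camera, given by its name, has taken for a name from the list of things; names that differ only in an ending like _2 or _b are one class to them, and where a whole thing is asked for, a point or a joint stands for the part that bears it (a point fixed in the world has none). Each returns a list of dicts, best first, with "conf" (0 to 1); they miss things now and then, are a little off and sometimes report something else, mostly with a low value. They report only what shows in the picture. A call takes as long as a camera call.
- bot.outline_of(query, camera): "pixels" (400x640 bool, what is visible of it) and "rect" ([left, top, width, height] in pixels, round what is visible of it).
The state is a dict: "clock": time; "joint_pos": joint angles; "joint_vel": joint speeds; "tau": joint torques, N m; "eef_pos": TCP position; "tool_rot": TCP orientation; "ft_force": force on the tool from outside, world axes, zero at the start; "ft_torque": the same for the moment, N m; "grip_width": finger opening in m; "grasp_force": force on a finger pad.
Only numpy, scipy, OpenCV 4.12 (cv2) and the standard library are available. Lean on these libraries where they do the work, as an engineer would, in place of code of your own. Each camera call takes 0.05 s, during which the arm holds its last target. There are 200 camera calls.

TASK

Check the steel dough roller in the spring-loaded stand: lay it centred in the two black V-rests with its brass end towards the scale, press it down so that it sits on both faces of the V and the red pointer stands in the green band, and keep it there for a second. Then lift it clear, turn it end for end, and press it into the V-rests again, blue end towards the scale, pointer in the green band. Finish while still holding it pressed there: do not let go, and leave the other things on the worktop where they are.

Things in the scene. Friction and masses are not known exactly. Their poses are not given: they have to be found in the camera images.
- roller: Loose steel roller, a cylinder 40 mm in diameter, barrel 170 mm long (plus a stub 16 mm thick and 12 mm long on each end), about 0.3 kg. Origin on its axis at mid-length; x runs along the axis towards the brass end. The brass end has a brass-coloured collar and stub, the other a blue one. It starts lying level in the wooden rest, its axis 42 mm above the worktop. The free middle 80 mm, marked by dark rings, is the place to grip it, from above, across the diameter.
- brass_end (a point): Centre of the barrel's end face at the brass end, on the axis, 85 mm from the roller's origin.
- blue_end (a point): Centre of the barrel's end face at the blue end, on the axis, 85 mm from the roller's origin.
- rest: Fixed light-wood parking rest, 190 x 80 mm, 36 mm high; origin at the centre of its underside, x along its length. Two notched saddles (each 16 mm wide, 62 mm either side of the middle) carry the roller with its axis 42 mm above the worktop; notches 46 mm wide, cheeks rising to 36 mm. The space between the saddles, 108 mm, is free down to 10 mm above the worktop.
- stand: Fixed blue base of the checking stand, 230 x 90 x 12 mm; origin at the centre of its underside, x along its length towards the scale. The scale is an upright white plate with a red cap and a green band at the +x end, 100 mm from the middle and 30 mm to the +y side, 103 mm high, clear of the roller. On the base a spring table carries two V-rests.
- table (a joint): Downward travel of the spring table in m: 0 = up (at rest), 0.012 = on its stop; the red pointer moves with it and is in the green band from 0.004 to 0.009. Straight down. It takes about 6 N to start it and 0.8 N more per mm (about 11 N in the middle of the band, the roller's weight included); the roller's weight alone does not move it.
- float (a joint): Sideways float in m of the spring table with its V-rests, along the stand's y: 0 = middle, range -0.004 to 0.004, centred by a light spring (0.5 N per mm), so the V gives way to a roller lowered up to some 3 mm off the middle and settles under it with both faces in contact; farther off, one face carries it all.
- v_seat (a point): Point that moves with the spring table: where the middle of the roller's axis lies when it is centred and fully seated in both V-rests; 73 mm above the worktop with the table up. x along the V towards the scale, z up. The two V-rests (90 degree V, each 24 mm wide along x, centred 57 mm either side of this point) open upward; their tops are 2 mm below this point and 52 mm apart across. Between them 90 mm are free for fingers, down to the table's top 37 mm below this point.
- v_face_a: The two black 45 degree faces on the +y side of the V (one on each V-rest), one contact line; part of the spring table. The body's origin is that of the stand, moving down with the table.
- v_face_b: The two black 45 degree faces on the -y side of the V, the other contact line; origin as for v_face_a.
- soup_bowl: Bystander: red soup bowl with black inside, 97 mm wide, 69 mm high; origin at the centre of its underside.
- salt: Bystander: salt shaker, 44 mm wide, 90 mm high; origin at the centre of its underside.
- flour: Bystander: steel flour shaker, 69 mm wide, 102 mm high; origin at the centre of its underside.

How it is judged:
By the outcome, as a careful person would: the job done as asked, in the order asked, and still so for the second after the job is handed in, while the arm keeps its last pose, push and grip.
It also fails if it takes over 54 s, if anything falls off the work surface, if the arm or the gripper's body presses on something with over 40 N, if the wrist force passes 120 N, or if a joint passes its speed limit or range.

## Working session

There is one attempt and no reset: what is moved stays moved. The work goes in short steps, Python scripts to look and compute and a tool call to move; the robot and the scene stay as the last step left them, time stands still between calls to the robot, and variables do not carry over. Pictures are saved under pics/ and viewed, at most 10 in all, crops included, and the job is handed in when it is done.

Besides the shell and the picture viewer there is one more tool, called after "Call:" in YAML: its name, and indented under it one key for each argument. move_arm: Moves the arm, as the interface text tells. Its arguments: {"type":"object","properties":{"deltas":{"type":"array","items":{"type":"array","items":{"type":"number"}}}},"required":["deltas"]}

```bash
mkdir -p pics
cat > h.py <<'E'
import numpy as np, cv2
from scipy.spatial.transform import Rotation as R
from workcell import bot
def ray(cam,uv,z):
    c=bot.calibration(cam);K=np.array(c["K"]);Rm=R.from_quat(c["orientation"]).as_matrix();p=np.array(c["position"])
    d=Rm@np.linalg.inv(K)@np.array([uv[0],uv[1],1.]);return p+d*(z-p[2])/d[2]
def proj(cam,P):
    c=bot.calibration(cam);K=np.array(c["K"]);Rm=R.from_quat(c["orientation"]).as_matrix();p=np.array(c["position"])
    q=K@(Rm.T@(np.array(P)-p));return q[:2]/q[2]
E
python3 - <<'E'
from h import *
for c in ["top","scene"]:
    im=bot.camera(c);cv2.imwrite(f"pics/{c}0.png",im)
    k=bot.calibration(c);print(c,np.round(k["position"],3),np.round(k["orientation"],3),np.round(k["K"],0).tolist())
    for q in ["roller","rest","stand","v_face_a","v_face_b","soup_bowl","salt","flour"]:
        for o in bot.outline_of(q,c)[:1]:
            m=o["pixels"];ys,xs=np.nonzero(m);r=cv2.minAreaRect(np.c_[xs,ys].astype(np.float32))
            print(q,round(o["conf"],2),o["rect"],np.round(cv2.boxPoints(r)).tolist())
o=bot.get_obs();print(o)
E
```

```text
top [0.547 0.038 1.309] [-0.704  0.709 -0.017  0.021] [[467.0, 0.0, 317.0], [0.0, 467.0, 199.0], [0.0, 0.0, 1.0]]
roller 0.64 [224.1, 232.5, 70.4, 34.5] [[224.0, 247.0], [228.0, 232.0], [296.0, 250.0], [292.0, 265.0]]
stand 0.73 [357.0, 224.3, 84.5, 44.7] [[355.0, 256.0], [361.0, 222.0], [444.0, 236.0], [438.0, 270.0]]
v_face_a 0.59 [370.0, 228.2, 65.1, 37.1] [[368.0, 254.0], [373.0, 229.0], [435.0, 240.0], [430.0, 265.0]]
v_face_b 0.59 [370.0, 228.2, 65.1, 37.1] [[368.0, 254.0], [373.0, 229.0], [435.0, 240.0], [430.0, 265.0]]
soup_bowl 0.67 [176.9, 140.3, 35.7, 32.6] [[176.0, 141.0], [212.0, 141.0], [212.0, 175.0], [176.0, 175.0]]
salt 0.56 [258.2, 137.8, 16.5, 18.2] [[258.0, 140.0], [273.0, 140.0], [273.0, 156.0], [258.0, 156.0]]
flour 0.62 [429.6, 138.1, 33.4, 28.9] [[424.0, 154.0], [450.0, 132.0], [467.0, 152.0], [441.0, 174.0]]
scene [-0.075 -0.567  0.678] [ 0.807 -0.359  0.2   -0.423] [[381.0, 0.0, 319.0], [0.0, 381.0, 205.0], [0.0, 0.0, 1.0]]
roller 0.88 [228.5, 184.1, 35.3, 43.5] [[223.0, 196.0], [233.0, 186.0], [265.0, 218.0], [255.0, 228.0]]
rest 0.7 [223.4, 194.1, 49.0, 46
[... 689 characters left out ...]
1.0]]
{'clock': 0.9, 'joint_pos': array([ 1.24598691e+00,  2.40510311e-01,  5.02439675e-03,  1.33521688e+00,
       -1.17263196e-05,  1.57080049e+00]), 'joint_vel': array([ 0.00138004,  0.00130309, -0.00221622, -0.00134887, -0.00103241,
        0.00022428]), 'tau': array([ 1.68993533e-04, -3.72192228e+01,  2.52696365e+01,  1.02708469e-03,
       -2.39608353e-04, -5.34863034e-06]), 'eef_pos': array([0.15956886, 0.47385908, 0.23936064]), 'tool_rot': array([1.61693795e-01, 9.86840977e-01, 4.52018647e-05, 1.33474656e-05]), 'ft_force': array([-0.91067677, -0.04689602,  1.13847112]), 'ft_torque': array([-0.01841761, -0.02619292, -0.00111535]), 'grasp_force': 0.0, 'grip_width': 0.08495784616945672}
```

View pics/top0.png

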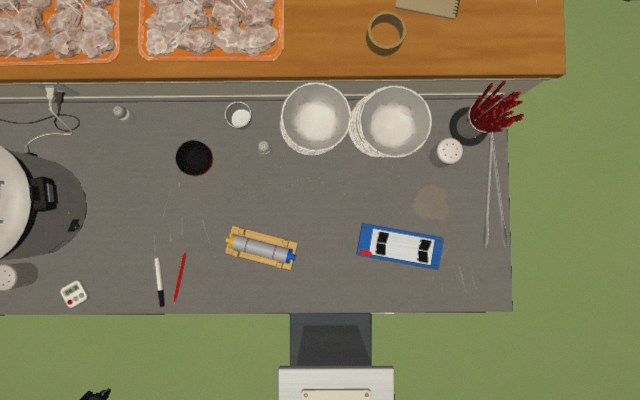

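View pics/scene0.png

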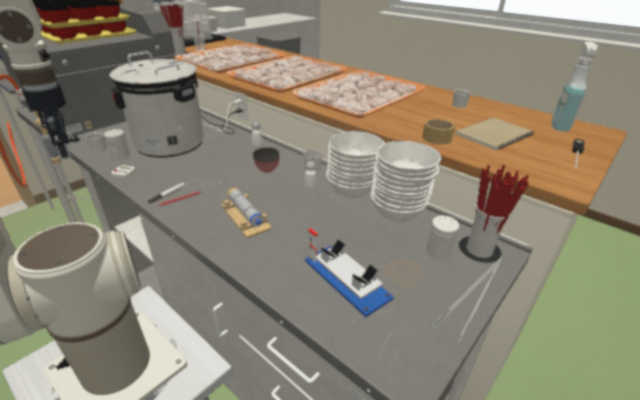

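Top view: the roller lies at about (260,248) with its brass end on the left. The stand is at (400,246) with the red scale cap at (365,252), also on the left. So the first placing needs no end swap.

```bash
cat >> h.py <<'E'
def plan(target,az,lab=""):
    """tool-down: shift to target (m), tool-y azimuth az (deg); print tool-frame shift mm and turn about tool z"""
    o=bot.get_obs();Rm=R.from_quat(o["tool_rot"]).as_matrix()
    d=Rm.T@(np.array(target)-o["eef_pos"])*1e3
    a=np.degrees(np.arctan2(Rm[1,1],Rm[0,1]))
    t=-((az-a+180)%360-180)
    yd=[np.cos(np.radians(az)),np.sin(np.radians(az)),0];T=np.c_[np.cross(yd,[0,0,-1]),yd,[0,0,-1]]
    print(lab,"shift now-frame",np.round(d,1),"shift target-frame",np.round(T.T@(np.array(target)-o["eef_pos"])*1e3,1),"turn z",round(t,2),"az",round(a,2), "tilt",np.round(Rm[:,2],4))
E
python3 - <<'E'
from h import *
print("roller c",ray("top",(260,248.5),.042), "ends",ray("top",(226,239.5),.042),ray("top",(294,257.5),.042))
print("stand",ray("top",(399.5,246),.01),ray("top",(358,239),.01),ray("top",(441,253),.01))
# red cap top
im=cv2.imread("pics/top0.png").astype(int);b,g,r=im[...,0],im[...,1],im[...,2]
m=(r>150)&(g<70)&(b<70);ys,xs=np.nonzero(m[240:265,350:390]);print("cap",xs.mean()+350,ys.mean()+240,ray("top",(xs.mean()+350,ys.mean()+240),.103))
c=ray("top",(260,248.5),.042);plan([c[0]-.05,c[1],.25],-14.4)
k=bot.calibration("wrist");o=bot.get_obs();Rm=R.from_quat(o["tool_rot"]).as_matrix()
print("cam in tool",Rm.T@(np.array(k["position"])-o["eef_pos"]),"\n",Rm.T@R.from_quat(k["orientation"]).as_matrix(),k["K"])
E
```

```text
roller c [0.48192136 0.20065542 0.042     ] ends [0.5067749  0.29274238 0.042     ] [0.45713986 0.10883541 0.042     ]
stand [ 0.48466955 -0.18148661  0.01      ] [ 0.50473122 -0.06694332  0.01      ] [ 0.46466078 -0.29572784  0.01      ]
cap 365.2162162162162 252.21621621621622 [ 0.47381067 -0.07758365  0.103     ]
 shift now-frame [-345.3 -172.   -10.7] shift target-frame [-196.9  331.7  -10.6] turn z 85.79 az 71.39 tilt [ 0.e+00  1.e-04 -1.e+00]
cam in tool [ 0.08374023 -0.00055929 -0.13383185] 
 [[-2.04975960e-03 -9.45387627e-01 -3.25941763e-01]
 [ 9.99997842e-01 -2.04776293e-03 -3.49220192e-04]
 [-3.37303010e-04 -3.25941775e-01  9.45389785e-01]] [[311.42790493   0.         323.69307358]
 [  0.         311.42790493 198.87194176]
 [  0.           0.           1.        ]]
```

Call:
move_arm:
  deltas:
    - [1,-36,-14,4,0,0,0]
    - [1,-36,-14,4,0,0,0]
    - [1,-36,-14,4,0,0,0]
    - [1,-36,-14,4,0,0,0]
    - [1,-36,-14,4,0,0,0]
    - [1,-36,-14,4,0,0,0]
    - [1,-36,-14,4,0,0,0]
    - [1,-36,-14,4,0,0,0]
    - [1,-36,-14,4,0,0,0]
    - [1,-36,-14,4,0,0,0]

```text
clock: 1.73
eef_pos: [0.4574, 0.2248, 0.1993]
tool_rot: [0.162, 0.987, 0.0, 0.0]
ft_force: [0.5, 0.5, 0.3]
grip_width: 0.0857
grasp_force: 0.0
```

Call:
move_arm:
  deltas:
    - [1,0,0,0,0,0,7]
    - [1,0,0,0,0,0,7]
    - [1,0,0,0,0,0,7]
    - [1,0,0,0,0,0,7]
    - [1,0,0,0,0,0,7]
    - [1,0,0,0,0,0,7]
    - [1,0,0,0,0,0,7]
    - [1,0,0,0,0,0,7]
    - [1,0,0,0,0,0,7]
    - [1,0,0,0,0,0,7]

```text
clock: 2.57
eef_pos: [0.4561, 0.2263, 0.1993]
tool_rot: [0.701, 0.713, 0.0, 0.0]
ft_force: [-0.3, -0.0, 0.5]
grip_width: 0.0857
grasp_force: 0.0
```

Call:
move_arm:
  deltas:
    - [1,0,0,0,0,0,7]
    - [1,0,0,0,0,0,7]
    - [1,0,0,0,0,0,0]

```text
clock: 2.82
eef_pos: [0.4561, 0.2263, 0.1993]
tool_rot: [0.781, 0.624, -0.0, 0.0]
ft_force: [-0.4, -0.7, -0.6]
grip_width: 0.085
grasp_force: 0.0
```

Run:
```python
from h import *
plan([.482,.2007,.2],-14.4)
im=bot.camera("wrist");cv2.imwrite("pics/w1.png",im)
o=bot.outline_of("roller","wrist")[0];ys,xs=np.nonzero(o["pixels"]);r=cv2.minAreaRect(np.c_[xs,ys].astype(np.float32));B=cv2.boxPoints(r)
print(o["conf"],B.round(1).tolist());W=np.array([ray("wrist",b,.042)[:2] for b in B]);print(W.round(4),W.mean(0))
```

```text
shift now-frame [-19.2  30.9  -0.7] shift target-frame [-18.3  31.5  -0.7] turn z 1.68 az -12.72 tilt [ 0. -0. -1.]
0.82 [[329.20001220703125, 286.1000061035156], [339.1000061035156, 97.4000015258789], [383.5, 99.80000305175781], [373.6000061035156, 288.5]]
[[0.4365 0.11  ]
 [0.4866 0.3   ]
 [0.5249 0.2895]
 [0.4834 0.0965]] [0.48284066 0.19902824]
```

View pics/w1.png

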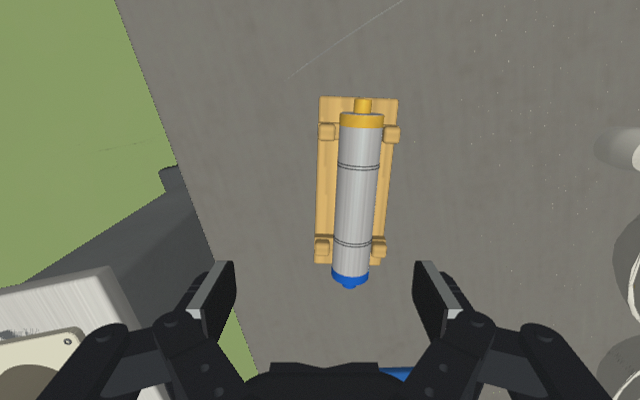

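Wrist view: the roller runs from the brass stub tip at (363,98) to the blue stub tip at (349,289), with dark rings at rows about 167 and 243.

Run:
```python
from h import *
a=ray("wrist",(363,98),.046);b=ray("wrist",(349.3,289),.042);print(a,b,np.linalg.norm(a-b),(a+b)/2)
r1=ray("wrist",(358.5,166.5),.062);r2=ray("wrist",(352.5,243.5),.062);print(r1,r2,np.linalg.norm(r1-r2),(r1+r2)/2)
d=r1-r2;az=np.degrees(np.arctan2(d[1],d[0]));d=a-b;az2=np.degrees(np.arctan2(d[1],d[0]));print(az,az2)
c=((a+b)/2+(r1+r2)/2)/2;plan([c[0],c[1],.1],az2-90)
```

```text
[0.50686483 0.29511991 0.046     ] [0.45726656 0.10160959 0.042     ] 0.19980549340632456 [0.4820657  0.19836475 0.044     ]
[0.49087689 0.23961065 0.062     ] [0.47135911 0.16593099 0.062     ] 0.07622097695330687 [0.481118   0.20277082 0.062     ]
75.16309529420299 75.62409602163596
 shift now-frame [-19.6  30.5  99.3] shift target-frame [-18.6  31.1  99.3] turn z 1.95 az -12.43 tilt [ 0.  0. -1.]
```

Call:
move_arm:
  deltas:
    - [1,-10,15,33,0,0,0]
    - [1,-10,15.5,33,0,0,0]
    - [1,0,0,33,0,0,1.9]
    - [1,0,0,0,0,0,0]
    - [1,0,0,0,0,0,0]

```text
clock: 3.33
eef_pos: [0.4797, 0.1993, 0.0989]
tool_rot: [0.79, 0.613, -0.003, -0.001]
ft_force: [0.1, -0.3, 0.5]
grip_width: 0.0856
grasp_force: 0.0
```

Run:
```python
from h import *
plan([.4816,.2005,.031],-14.4)
im=bot.camera("wrist");cv2.imwrite("pics/w2.png",im)
for P in ([.4816,.2005,.062],[.4816,.2005,.042]):print(proj("wrist",P))
```

```text
shift now-frame [ 1.8  1.8 67.9] shift target-frame [ 1.6  1.5 67.9] turn z 0.01 az -14.39 tilt [-0.005  -0.0019 -1.    ]
[323.72852226 235.55097062]
[323.74028414 222.54438285]
```

View pics/w2.png

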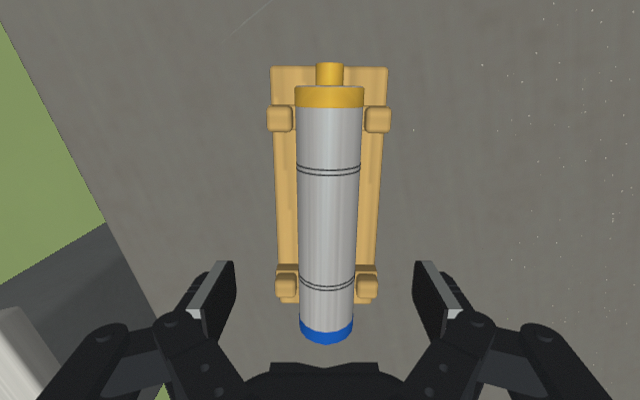

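Wrist view: the roller's centre line is at about column 327.5 and the fingers are centred on 324. That is 2.3 mm in +tool y, with about 0.5° of yaw.

Call:
move_arm:
  deltas:
    - [1,0,2.3,14,0,0,0.5]
    - [1,0,0,18,0,0,0]
    - [1,0,0,18,0,0,0]
    - [1,0,0,18,0,0,0]
    - [1,0,0,0,0,0,0]
    - [1,0,0,0,0,0,0]

```text
clock: 3.88
eef_pos: [0.4844, 0.2003, 0.0339]
tool_rot: [0.793, 0.609, 0.001, 0.0]
ft_force: [-0.9, 0.4, 0.1]
grip_width: 0.0853
grasp_force: 0.0
```

Run:
```python
from h import *
plan([.4816,.2005,.031],-14.8);print(bot.get_obs()["ft_force"])
im=cv2.imread("pics/w2.png")
```

```text
shift now-frame [-0.5 -2.8  2.9] shift target-frame [-0.5 -2.8  2.9] turn z -0.12 az -14.92 tilt [ 1.6e-03  7.0e-04 -1.0e+00]
[-0.85588528  0.37240905  0.08905693]
```

Call:
move_arm:
  deltas:
    - [1,0,-2,2.5,0,0,0]
    - [1,0,0,0,0,0,0]
    - [1,0,0,0,0,0,0]

```text
clock: 4.13
eef_pos: [0.4826, 0.2006, 0.0313]
tool_rot: [0.793, 0.609, 0.001, 0.0]
ft_force: [-0.8, -0.1, 0.3]
grip_width: 0.0855
grasp_force: 0.0
```

Run:
```python
from h import *
plan([.4816,.2005,.031],-14.8)
im=bot.camera("wrist");cv2.imwrite("pics/w3.png",im)
```

```text
shift now-frame [-0.4 -0.9  0.3] shift target-frame [-0.4 -0.9  0.3] turn z -0.18 az -14.98 tilt [ 0.0024  0.001  -1.    ]
```

View pics/w3.png

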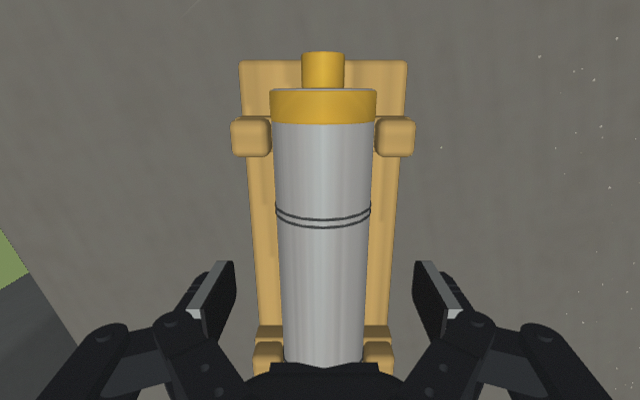

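The roller is centred on column 323, between the pads. Closing the gripper.

Call:
move_arm:
  deltas:
    - [0,0,0,0,0,0,0]
    - [0,0,0,0,0,0,0]
    - [0,0,0,0,0,0,0]
    - [0,0,0,0,0,0,0]
    - [0,0,0,0,0,0,0]
    - [0,0,0,0,0,0,0]
    - [0,0,0,0,0,0,0]
    - [0,0,0,0,0,0,0]

```text
clock: 4.85
eef_pos: [0.4819, 0.2001, 0.0302]
tool_rot: [0.793, 0.609, 0.0, 0.0]
ft_force: [-1.6, -1.2, 4.9]
grip_width: 0.0388
grasp_force: 59.9
```

Call:
move_arm:
  deltas:
    - [0,0,0,-10,0,0,0]
    - [0,0,0,-30,0,0,0]
    - [0,0,0,-40,0,0,0]
    - [0,0,0,-40,0,0,0]
    - [0,0,0,-30,0,0,0]
    - [0,0,0,0,0,0,0]
    - [0,0,0,0,0,0,0]
    - [0,0,0,0,0,0,0]

```text
clock: 5.52
eef_pos: [0.4808, 0.1997, 0.1787]
tool_rot: [0.793, 0.609, -0.001, -0.0]
ft_force: [0.1, 0.3, -3.5]
grip_width: 0.0387
grasp_force: 61.0
```

Run:
```python
from h import *
im=bot.camera("wrist");cv2.imwrite("pics/w4.png",im)
o=bot.get_obs();print(o["joint_pos"].round(3),o["ft_force"],o["ft_torque"],o["eef_pos"])
plan([.4846,-.1815,.18],-10.1)
```

```text
[ 0.394  0.318 -0.054  1.204 -0.     2.226] [ 0.09867904 -0.11283878 -3.52390734] [-0.04674625  0.01138295 -0.02539327] [0.48031219 0.19947161 0.17790982]
 shift now-frame [-366.9  102.8   -1.5] shift target-frame [-374.3   71.    -2.1] turn z -4.91 az -15.01 tilt [-0.0038 -0.0016 -1.    ]
```

View pics/w4.png

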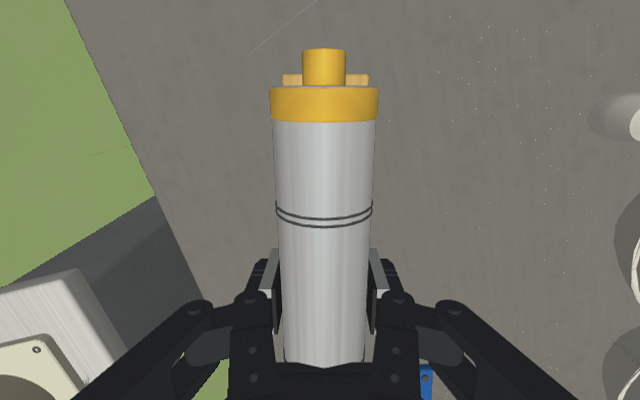

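The roller is held straight and lifted clear, with the brass collar edge at row 88. I'll move beside the stand so the wrist camera can see it to the right of the roller.

Call:
move_arm:
  deltas:
    - [0,-30,0,-2,0,0,0]
    - [0,-38,0,-3,0,0,0]
    - [0,-38,0,-3,0,0,0]
    - [0,-38,1,-3,0,0,0]
    - [0,-38,1,-3,0,0,0]
    - [0,-38,1,-3,0,0,0]
    - [0,-38,1,-3,0,0,0]
    - [0,-38,1,0,0,0,0]
    - [0,-38,1,0,0,0,0]
    - [0,-38,1,0,0,0,0]

```text
clock: 6.4
eef_pos: [0.39, -0.1621, 0.1978]
tool_rot: [0.793, 0.609, -0.001, -0.002]
ft_force: [1.3, 0.6, -2.1]
grip_width: 0.0385
grasp_force: 61.0
```

Call:
move_arm:
  deltas:
    - [0,-38,1,0,0,0,0]
    - [0,-25,1,0,0,0,0]
    - [0,0,0,0,0,0,-2.5]
    - [0,0,0,0,0,0,-2.4]
    - [0,0,0,0,0,0,0]
    - [0,0,0,0,0,0,0]
    - [0,0,0,0,0,0,0]

```text
clock: 6.98
eef_pos: [0.3772, -0.2218, 0.1987]
tool_rot: [0.767, 0.642, -0.0, -0.001]
ft_force: [0.8, 0.7, -2.8]
grip_width: 0.0387
grasp_force: 60.9
```

Run:
```python
from h import *
o=bot.get_obs();print(o["joint_pos"].round(3),o["eef_pos"])
im=bot.camera("wrist");cv2.imwrite("pics/w5.png",im)
plan([.4846,-.1815,.18],-10.1)
```

```text
[-0.532  0.144 -0.225  1.205 -0.     1.216] [ 0.37718371 -0.22181377  0.19865602]
 shift now-frame [58.5 98.5 18.8] shift target-frame [58.5 98.5 19. ] turn z -0.01 az -10.11 tilt [-0.0017  0.001  -1.    ]
```

View pics/w5.png

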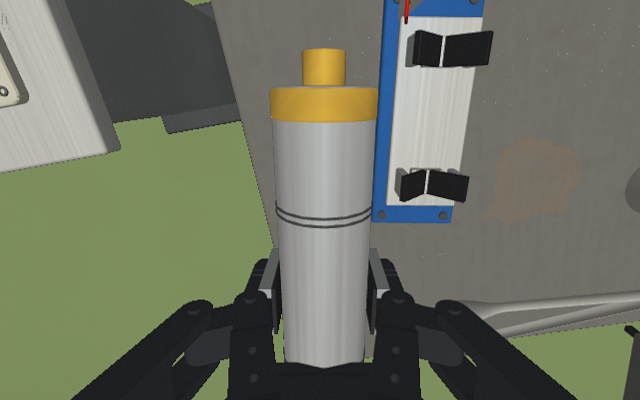

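Run:
```python
import cv2
im=cv2.imread("pics/w5.png")
a=cv2.resize(im[10:85,395:505],None,fx=7,fy=4*1.0,interpolation=cv2.INTER_CUBIC);b=cv2.resize(im[155:230,370:480],None,fx=7,fy=4,interpolation=cv2.INTER_CUBIC)
cv2.imwrite("pics/w5c.png",cv2.vconcat([a,b])[:600,:770])
```

```text
(no output)
```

View pics/w5c.png

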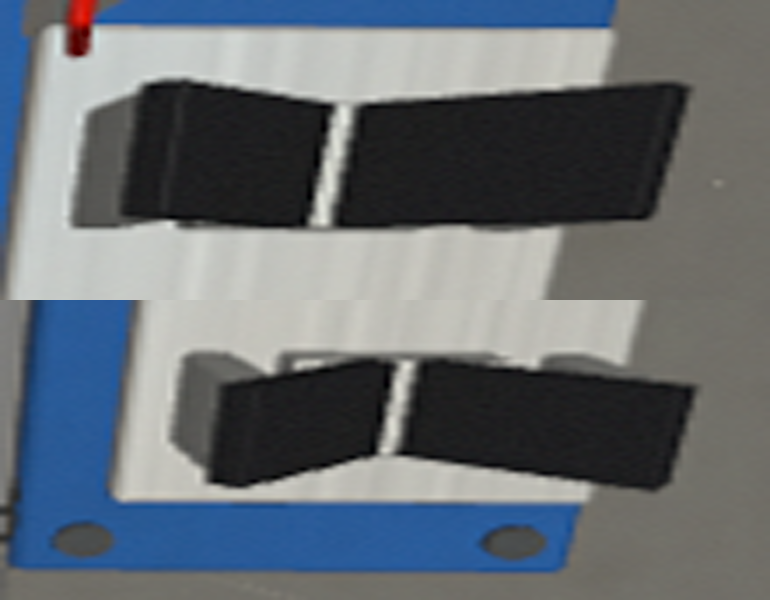

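The crop shows the gap at the bottom of the V: far rest from (443.9,36) to (441.1,66), near rest from (427.6,170) to (426,193.3).

Run:
```python
from h import *
for z in (.045,.048):
    P=np.array([ray("wrist",u,z) for u in [(443.9,36),(441.1,66),(427.6,170),(426,193.3)]])
    d=P[0]-P[3];az=np.degrees(np.arctan2(d[1],d[0]));print(z,P.mean(0),"az",az,[np.linalg.norm(P[i]-P[i+1]).round(4) for i in range(3)])
# lips at z=.071
A=[ray("wrist",u,.071) for u in [(493.6,31.2),(488.6,64.5),(421.4,30),(419.3,64.5)]];print(np.round(A,4))
# roller in tool
o=bot.get_obs();Rm=R.from_quat(o["tool_rot"]).as_matrix()
def tool(u,zt): return Rm.T@(ray("wrist",u,o["eef_pos"][2]-zt)-o["eef_pos"])*1e3
print("collar end crest",tool((324,87),-.031),"stub",tool((324,48),-.019),"ring",tool((323.5,227),-.031),tool((323.5,219),-.031))
```

```text
0.045 [ 0.48546525 -0.18159947  0.045     ] az 79.68717747347746 [np.float64(0.0229), np.float64(0.0908), np.float64(0.0232)]
0.048 [ 0.48449691 -0.18116427  0.048     ] az 79.68717747347746 [np.float64(0.0227), np.float64(0.0899), np.float64(0.023)]
[[ 0.5251 -0.12    0.071 ]
 [ 0.5213 -0.1427  0.071 ]
 [ 0.472  -0.1096  0.071 ]
 [ 0.4685 -0.1332  0.071 ]]
collar end crest [ 84.81313491   0.38533517 -30.94595918] stub [ 97.25177909   0.42086892 -18.93796493] ring [ 37.29503775   0.1219064  -30.97618252] [ 40.4147158    0.12899067 -30.97417978]
```

Call:
move_arm:
  deltas:
    - [0,14,24,0,0,0,0.2]
    - [0,15,25,0,0,0,0]
    - [0,15,25,0,0,0,0]
    - [0,14,25,10,0,0,0]
    - [0,0,0,30,0,0,0]
    - [0,0,0,30,0,0,0]
    - [0,0,0,28,0,0,0]
    - [0,0,0,0,0,0,0]
    - [0,0,0,0,0,0,0]
    - [0,0,0,0,0,0,0]

```text
clock: 7.87
eef_pos: [0.4865, -0.1831, 0.1031]
tool_rot: [0.768, 0.641, 0.0, 0.001]
ft_force: [0.1, -1.6, -1.9]
grip_width: 0.0384
grasp_force: 61.1
```

Run:
```python
from h import *
plan([.485,-.1815,.0612],-10.3)
```

```text
shift now-frame [ 1.3 -1.8 41.9] shift target-frame [ 1.3 -1.8 41.9] turn z 0.01 az -10.29 tilt [ 1.6e-03 -6.0e-04 -1.0e+00]
```

Call:
move_arm:
  deltas:
    - [0,1,-1.5,12,0,0,0]
    - [0,0,0,12,0,0,0]
    - [0,0,0,8,0,0,0]
    - [0,0,0,4,0,0,0]
    - [0,0,0,0,0,0,0]
    - [0,0,0,0,0,0,0]

```text
clock: 8.37
eef_pos: [0.4849, -0.182, 0.0667]
tool_rot: [0.768, 0.641, 0.0, 0.001]
ft_force: [0.3, 0.2, -2.3]
grip_width: 0.0382
grasp_force: 61.3
```

Run:
```python
from h import *
plan([.485,-.1815,.0612],-10.3);print(bot.get_obs()["ft_force"])
```

```text
shift now-frame [0.5 0.  5.5] shift target-frame [0.5 0.  5.5] turn z -0.02 az -10.32 tilt [ 1.4e-03 -5.0e-04 -1.0e+00]
[ 0.26411864  0.15148825 -2.26285994]
```

Call:
move_arm:
  deltas:
    - [0,0.5,0,2,0,0,0]
    - [0,0,0,2,0,0,0]
    - [0,0,0,2,0,0,0]
    - [0,0,0,0,0,0,0]
    - [0,0,0,0,0,0,0]

```text
clock: 8.78
eef_pos: [0.4852, -0.1816, 0.0607]
tool_rot: [0.768, 0.641, 0.001, 0.001]
ft_force: [0.2, 0.9, 4.1]
grip_width: 0.0388
grasp_force: 61.9
```

Call:
move_arm:
  deltas:
    - [0,0,0,2,0,0,0]
    - [0,0,0,2,0,0,0]
    - [0,0,0,1,0,0,0]
    - [0,0,0,0,0,0,0]
    - [0,0,0,0,0,0,0]
    - [0,0,0,0,0,0,0]

```text
clock: 9.28
eef_pos: [0.4857, -0.1817, 0.0563]
tool_rot: [0.768, 0.641, 0.001, 0.001]
ft_force: [0.0, 1.7, 7.8]
grip_width: 0.0387
grasp_force: 62.3
```

Call:
move_arm:
  deltas:
    - [0,0,0,0.8,0,0,0]
    - [0,0,0,0,0,0,0]
    - [0,0,0,0,0,0,0]
    - [0,0,0,0,0,0,0]
    - [0,0,0,0,0,0,0]
    - [0,0,0,0,0,0,0]
    - [0,0,0,0,0,0,0]
    - [0,0,0,0,0,0,0]
    - [0,0,0,0,0,0,0]
    - [0,0,0,0,0,0,0]

```text
clock: 10.12
eef_pos: [0.4858, -0.1817, 0.0557]
tool_rot: [0.768, 0.641, 0.001, 0.002]
ft_force: [-0.9, 0.5, 8.4]
grip_width: 0.0384
grasp_force: 62.3
```

Call:
move_arm:
  deltas:
    - [0,0,0,0,0,0,0]
    - [0,0,0,0,0,0,0]
    - [0,0,0,0,0,0,0]
    - [0,0,0,0,0,0,0]
    - [0,0,0,0,0,0,0]
    - [0,0,0,0,0,0,0]

```text
clock: 10.62
eef_pos: [0.4858, -0.1817, 0.0556]
tool_rot: [0.768, 0.641, 0.001, 0.002]
ft_force: [-0.3, 1.3, 6.9]
grip_width: 0.0384
grasp_force: 62.3
```

Run:
```python
from h import *
w=bot.camera("wrist");s=bot.camera("scene")
o=bot.get_obs();print(o["eef_pos"],o["ft_force"],o["ft_torque"],o["joint_pos"].round(2))
a=cv2.resize(s[210:300,285:405],None,fx=4,fy=4,interpolation=cv2.INTER_CUBIC)
b=cv2.resize(w[0:225,200:500],(480,360));b=b[:230]
cv2.imwrite("pics/p1.png",cv2.vconcat([a,b]))
```

```text
[ 0.48578741 -0.18172288  0.05562547] [0.36003096 0.48092783 7.71090987] [ 0.14843921  0.09643856 -0.1408475 ] [-0.36  0.43 -0.24  0.9   0.    1.39]
```

View pics/p1.png

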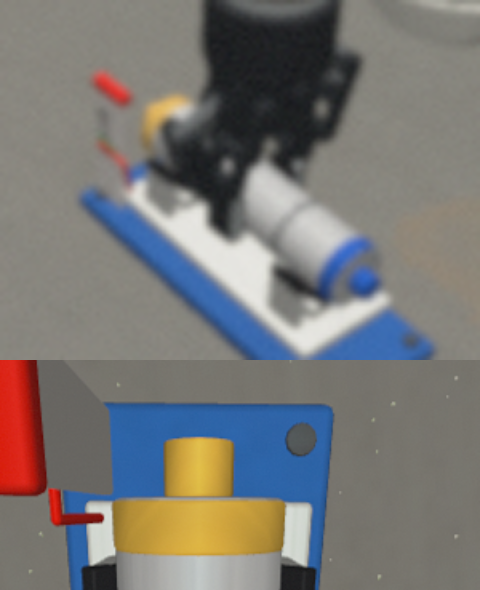

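Scene and wrist views: the roller sits level in both Vs with brass towards the scale. Travel is about 6 mm by height and about 5.5 mm by force, so the pointer is in the band, and it has been held over 1 s. Next I'll lift and turn it.

Call:
move_arm:
  deltas:
    - [0,0,0,0,0,0,0]
    - [0,0,0,0,0,0,0]
    - [0,0,0,0,0,0,0]
    - [0,0,0,-5,0,0,0]
    - [0,0,0,-15,0,0,0]
    - [0,0,0,-30,0,0,0]
    - [0,0,0,-30,0,0,0]
    - [0,0,0,-30,0,0,0]
    - [0,0,0,-20,0,0,0]
    - [0,0,0,0,0,0,0]

```text
clock: 11.55
eef_pos: [0.4868, -0.1822, 0.1885]
tool_rot: [0.768, 0.641, 0.002, 0.004]
ft_force: [0.8, -0.5, -1.7]
grip_width: 0.0381
grasp_force: 61.4
```

Call:
move_arm:
  deltas:
    - [0,0,0,0,0,0,-4]
    - [0,0,0,0,0,0,-7]
    - [0,0,0,0,0,0,-7]
    - [0,0,0,0,0,0,-7]
    - [0,0,0,0,0,0,-7]
    - [0,0,0,0,0,0,-7]
    - [0,0,0,0,0,0,-7]
    - [0,0,0,0,0,0,-7]
    - [0,0,0,0,0,0,-7]
    - [0,0,0,0,0,0,-7]

```text
clock: 12.38
eef_pos: [0.4831, -0.1808, 0.1818]
tool_rot: [0.284, 0.959, 0.0, -0.002]
ft_force: [0.5, -0.5, -3.0]
grip_width: 0.0383
grasp_force: 61.4
```

Call:
move_arm:
  deltas:
    - [0,0,0,0,0,0,-7]
    - [0,0,0,0,0,0,-7]
    - [0,0,0,0,0,0,-7]
    - [0,0,0,0,0,0,-7]
    - [0,0,0,0,0,0,-7]
    - [0,0,0,0,0,0,-7]
    - [0,0,0,0,0,0,-7]
    - [0,0,0,0,0,0,-7]
    - [0,0,0,0,0,0,-7]
    - [0,0,0,0,0,0,-7]

```text
clock: 13.22
eef_pos: [0.4831, -0.1808, 0.1818]
tool_rot: [-0.318, 0.948, 0.001, -0.001]
ft_force: [0.7, -0.1, -2.8]
grip_width: 0.0385
grasp_force: 61.4
```

Call:
move_arm:
  deltas:
    - [0,0,0,0,0,0,-7]
    - [0,0,0,0,0,0,-7]
    - [0,0,0,0,0,0,-7]
    - [0,0,0,0,0,0,-7]
    - [0,0,0,0,0,0,-7]
    - [0,0,0,0,0,0,-7]
    - [0,0,0,0,0,0,0]
    - [0,0,0,0,0,0,0]
    - [0,0,0,0,0,0,0]

```text
clock: 13.97
eef_pos: [0.4837, -0.181, 0.1829]
tool_rot: [-0.633, 0.774, 0.001, -0.0]
ft_force: [-0.9, 0.0, -3.1]
grip_width: 0.0387
grasp_force: 61.4
```

Run:
```python
from h import *
plan([.4855,-.1815,.0662],169.7);o=bot.get_obs();print(o["joint_pos"].round(2),o["ft_force"])
w=bot.camera("wrist");cv2.imwrite("pics/w6.png",w)
```

```text
shift now-frame [  0.2  -2.  116.7] shift target-frame [  0.2  -1.8 116.7] turn z -1.15 az 168.55 tilt [-1.9e-03  7.0e-04 -1.0e+00]
[-0.36  0.31 -0.06  1.21  0.   -1.73] [-9.07538090e-01  1.68614169e-03 -3.08912755e+00]
```

View pics/w6.png

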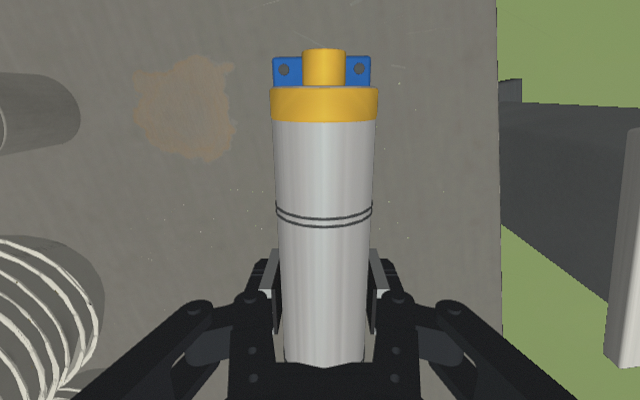

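The roller hasn't moved in the grip (collar edge still at row 88) and is lined up over the stand. Lowering it, blue end towards the scale.

Call:
move_arm:
  deltas:
    - [0,0,-1.9,15,0,0,-1.1]
    - [0,0,0,30,0,0,0]
    - [0,0,0,30,0,0,0]
    - [0,0,0,20,0,0,0]
    - [0,0,0,12,0,0,0]
    - [0,0,0,6,0,0,0]
    - [0,0,0,0,0,0,0]
    - [0,0,0,0,0,0,0]

```text
clock: 14.68
eef_pos: [0.4865, -0.1817, 0.0713]
tool_rot: [-0.641, 0.767, -0.0, 0.0]
ft_force: [0.8, -0.3, -2.1]
grip_width: 0.0384
grasp_force: 61.4
```

Run:
```python
from h import *
plan([.4855,-.1817,.0612],169.7);o=bot.get_obs();print(o["ft_force"])
```

```text
shift now-frame [ 0.2  1.  10.1] shift target-frame [ 0.2  1.  10.1] turn z 0.06 az 169.76 tilt [ 3.e-04 -1.e-04 -1.e+00]
[ 0.7518042  -0.34184747 -2.10786869]
```

Call:
move_arm:
  deltas:
    - [0,0,0.8,3,0,0,0]
    - [0,0,0,3,0,0,0]
    - [0,0,0,2,0,0,0]
    - [0,0,0,2,0,0,0]
    - [0,0,0,2,0,0,0]
    - [0,0,0,1.5,0,0,0]
    - [0,0,0,1.5,0,0,0]
    - [0,0,0,0,0,0,0]
    - [0,0,0,0,0,0,0]
    - [0,0,0,0,0,0,0]

```text
clock: 15.52
eef_pos: [0.4867, -0.1819, 0.0575]
tool_rot: [-0.641, 0.767, -0.001, 0.001]
ft_force: [-1.5, 0.0, 6.5]
grip_width: 0.0383
grasp_force: 62.2
```

Run:
```python
from h import *
plan([.4855,-.1817,.0555],169.7);o=bot.get_obs();print(o["ft_force"],o["ft_torque"])
```

```text
shift now-frame [-0.   1.2  2. ] shift target-frame [-0.   1.2  2. ] turn z 0.08 az 169.78 tilt [ 0.0032 -0.001  -1.    ]
[-1.4860909   0.00964591  6.48690882] [ 0.09641404  0.23416611 -0.11737691]
```

Call:
move_arm:
  deltas:
    - [0,0,1.3,1,0,0,0]
    - [0,0,0,0.9,0,0,0]
    - [0,0,0,0,0,0,0]
    - [0,0,0,0,0,0,0]
    - [0,0,0,0,0,0,0]
    - [0,0,0,0,0,0,0]
    - [0,0,0,0,0,0,0]
    - [0,0,0,0,0,0,0]

```text
clock: 16.18
eef_pos: [0.486, -0.1818, 0.056]
tool_rot: [-0.641, 0.767, -0.002, 0.001]
ft_force: [-0.6, 0.3, 8.2]
grip_width: 0.0384
grasp_force: 62.3
```

Call:
move_arm:
  deltas:
    - [0,0,0,0,0,0,0]
    - [0,0,0,0,0,0,0]
    - [0,0,0,0,0,0,0]
    - [0,0,0,0,0,0,0]
    - [0,0,0,0,0,0,0]
    - [0,0,0,0,0,0,0]

```text
clock: 16.68
eef_pos: [0.486, -0.1818, 0.056]
tool_rot: [-0.641, 0.767, -0.002, 0.001]
ft_force: [-0.7, 0.9, 7.6]
grip_width: 0.0384
grasp_force: 62.3
```

Call:
move_arm:
  deltas:
    - [0,0,0,0,0,0,0]
    - [0,0,0,0,0,0,0]
    - [0,0,0,0,0,0,0]
    - [0,0,0,0,0,0,0]
    - [0,0,0,0,0,0,0]
    - [0,0,0,0,0,0,0]

```text
clock: 17.18
eef_pos: [0.486, -0.1818, 0.056]
tool_rot: [-0.641, 0.767, -0.002, 0.001]
ft_force: [-0.3, 0.9, 8.0]
grip_width: 0.0384
grasp_force: 62.3
```

```bash
python3 -c "
from h import *
print(bot.job_done())"
```

```text
the job is handed in; nothing more can be done
None
```

I pressed the roller in the V-rests brass end towards the scale and held it over 1 s, then turned it end for end and handed in with it still held pressed, blue end towards the scale. Table travel was about 6 mm both times, inside the 4–9 mm green band; that comes from height and force readings, because the pointer could not be read clearly in the pictures.

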